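Strip the press's oil filter

TASK

Open the green oil filter housing: twist its bayonet cover a quarter turn anticlockwise (seen from above) while it sits on the housing, lift it off and set it gently, wing up, in the drip tray. Then draw the filter cartridge out and stand it upright in the tray beside the cover, also gently, and let go of both. Leave the oil bottle, the grease tin and the punch block where they stand.

Things in the scene. Friction and masses are not known exactly. Their poses are not given: they have to be found in the camera images.
- housing: Green filter housing fixed to the bench, an upright open-topped pot 130 mm tall, on either side of the bench; it never moves. Origin at the centre of its underside on the bench, z up. Bore 84 mm across, floor 12 mm above the bench. Two pipe stubs reach 93 mm from the axis along its +y and -y, 62 mm above the bench. Foot 156 mm across.
- collar (a point): Centre of the flat round collar on top of the housing, 148 mm across, its face 130 mm above the bench; the cover lies on this face. Housing's axes. Angles of claws and stops are told anticlockwise, seen from above, from the +x axis.
- claw (a point): Top middle of one of the two curved green claws on the collar, 20 mm tall: this spans -15 to 58 degrees, the other, opposite, 165 to 238. Overhang from 53 to 74 mm off the axis, its underside 11 mm above the collar, holds down the cover's ears. The clockwise end of each is closed. The ears are clear when the cover is turned 71 to 87 degrees from the housing's x axis.
- stop (a point): Top of one of two opposite low stops (10 mm tall, 14 mm wide, 60 mm from the axis, at 104 and 284 degrees) that end the cover's anticlockwise turn at about 88 degrees.
- cover: Loose aluminium bayonet cover, 0.25 to 0.5 kg. Origin on its axis at its lowest edge. From below up: hollow skirt 78 mm across (inside 70), 12 mm deep, loose in the bore; round plate 96 mm across, 8 mm thick, with two ears 22 mm wide reaching 62 mm from the axis along its +x and -x; upright wing 64 mm long (x), 14 mm thick (y), 40 mm tall. Held only by its weight and the claws.
- cover_grip (a point): Middle of the cover's wing, on its axis: 42 mm above the skirt's lower edge, 22 mm above the plate's top, 18 mm below the wing's top; x along wing and ears, z up. At the start the cover is locked, its ears under the claws and its x axis within 4 degrees of the housing's; this point is then 160 mm above the bench.
- cartridge: Loose pleated filter cartridge, 0.2 to 0.4 kg, under the cover, standing on the housing's floor with up to 5 mm of play all round. Origin at the centre of its underside, z up. Cylinder 74 mm across, 78 mm tall; on top an upright steel wing 50 mm long (x), 12 mm thick (y), 36 mm tall, whose top lies 4 mm below the collar's face.
- cartridge_center (a point): Centre of the cartridge half-way up its full 114 mm: 57 mm above its underside, 21 mm below the foot of its wing, 57 mm below the wing's top. x along the wing.
- tray: Fixed drip tray of dark steel sheet, outside 240 mm (x) by 260 mm (y), 16 mm tall, walls and floor 4 mm thick; origin at the centre of its underside on the bench, x and y along its sides. On the other side of the bench from the housing.
- punch_block: Bystander standing in the tray near its +x side: steel block 56 x 56 mm, 42 mm tall, with a stub 32 mm across on top, 70 mm tall in all; 0.9 kg. Origin at the centre of its underside, on the tray's floor.
- oil_bottle: Bystander: upright grey plastic oiler bottle with a thin nozzle on top, 60 mm across, 260 mm tall, standing between housing and tray; origin at the centre of its underside.
- grease_tin: Bystander: upright steel tin, 72 mm across, 100 mm tall, beside the housing on its +x side; origin at the centre of its underside.
Not all that is in view belongs to the job. What is shaped like the cover but purple is not meant.

How it is judged (in metres and radians):
On the way, in this order (a step that is already met when the one before it is completed fails the run):
1. the cover, still lying on the housing, is turned a quarter turn so that its ears are clear of the claws (angle between the x axis of cover_grip and the x axis of housing, either way round above 1.15 rad and z of cover_grip in the frame of housing below 0.168 m and horizontal distance between cover_grip and housing below 0.02 m), for 0.1 s.
2. the cover lies flat in the drip tray, wing up, released, with the cartridge still in the housing (x of cover_grip in the frame of tray between -0.08 and 0.08 m and y of cover_grip in the frame of tray between -0.09 and 0.09 m and z of cover_grip in the frame of tray between 0.038 and 0.054 m and angle between cover_grip's own z axis and vertical below 0.12 rad and contact force between the fingers and cover below 0.5 N and linear speed of cover below 0.03 m/s and horizontal distance between cartridge_center and housing below 0.02 m), for 0.2 s.
At the end, for the whole second after the job is handed in: The cover lies flat (within 7 degrees, wing up) on the drip tray's floor and the cartridge stands upright (within 7 degrees) on the tray's floor, both wholly inside its walls, released and at rest (x of cover_grip in the frame of tray between -0.08 and 0.08 m and y of cover_grip in the frame of tray between -0.09 and 0.09 m and z of cover_grip in the frame of tray between 0.038 and 0.054 m and angle between each of cover_grip, cartridge_center's own z axis and vertical below 0.12 rad and x of cartridge_center in the frame of tray between -0.085 and 0.085 m and y of cartridge_center in the frame of tray between -0.095 and 0.095 m and z of cartridge_center in the frame of tray between 0.053 and 0.069 m and linear speed of each of cover, cartridge below 0.03 m/s); the robot touches nothing.
It fails at once if the oil bottle is pushed more than 20 mm or tipped over (distance of oil_bottle from where it was at the start of the episode above 0.02 m or angle between oil_bottle's own z axis and vertical above 0.3 rad).
It fails at once if the grease tin is pushed more than 20 mm or tipped over (distance of grease_tin from where it was at the start of the episode above 0.02 m or angle between grease_tin's own z axis and vertical above 0.3 rad).
It fails at once if the punch block is pushed more than 20 mm or tipped over (distance of punch_block from where it was at the start of the episode above 0.02 m or angle between punch_block's own z axis and vertical above 0.3 rad).
It fails at once if the cover is dropped from above 15 mm or slammed into the tray (contact force between cover and tray above 80 N or (z of cover_grip in the frame of tray below 0.1 m and horizontal distance between cover_grip and tray below 0.18 m and linear speed of cover above 0.5 m/s)).
It fails at once if the cartridge is dropped from above 15 mm or slammed into the tray (contact force between cartridge and tray above 80 N or (z of cartridge_center in the frame of tray below 0.115 m and horizontal distance between cartridge_center and tray below 0.18 m and linear speed of cartridge above 0.5 m/s)).
It also fails if it takes over 72 s, if anything falls off the work surface, if the arm or the gripper's body presses on something with over 40 N, if the wrist force passes 120 N, or if a joint passes its speed limit or range.

ROBOT

A 6-joint arm with a two-finger parallel gripper is mounted at the origin on the work surface. World frame = base frame: x ahead of the robot, y to its left, z up, the work surface at z = 0. Lengths are in mm, angles in rad, forces in N, time in s.
With the tool pointing down it reaches from about 350 to 875 mm from the base axis. Payload 4.2 kg.
Tool frame: the origin (TCP) lies midway between the tips of the shut fingers; the grasp point (between the pads) lies 19 mm behind it; z points along the fingers, y is the direction in which the jaws open and shut (so a half turn about z gives the same grasp; the last joint's range is limited). The gripper opens to 85 mm and grips with 20 to 120 N. Pads are 22 mm wide; open, the fingers measure 114 mm over their backs; the gripper's body (76 mm by 85 mm) begins 54 mm behind the grasp point. The pads swing forward as they close: fully open they stand 13 mm farther back than shut.
Start: joints at [1.528, 0.385, 0.008, 0, -1.194, -0.259], TCP at [185.742, 596.74, 231.312] pointing down, gripper open.
Joint ranges: [-3.14, 3.14], [-1.21, 2.06], [-1.07, 1.41], [-3.16, 2.05], [-2.99, -0.16], [-3.1, 3.1]. Speed limits (rad/s): [2.79, 2.79, 3.14, 3.14, 3.14, 3.14].

INTERFACE

Orientations are given as a rotation vector (axis times angle).
In Python, from bench import r gives the robot as it stands.
- The arm moves only by the tool move_arm, never from a script. Its argument "motion" is a list of rows, each a list of 5 numbers: the opening, from 0 (shut) to 1 (fully open), then the shift along the tool's x, y, z in units of 25 mm (1.0 is 25 mm), then the turn about the tool's z in units of 5 degrees (1.0 is 5 degrees). In form: [[gripper, tx, ty, tz, yaw], ...]. A call has 1 to 20 rows; each row shifts and turns the pose as measured when the row begins, along the tool's axes as they then stand; what a row does not reach is not made up. A row lasts 1/10 s, in which the tool goes at most 50 mm and 8.59 degrees, less where a joint would pass 70% of its speed; a pose out of reach is approached as far as the arm can. A call is refused whole if a number of a shift passes 1 or a number of a turn 1, either way. A call with a gripper value outside its range is refused whole. The fingers move at their own pace and stop on an object; "force" is the grip in N (left out, the last holds). Time passes only in rows, so rows that do not move let the fingers close. It gives the time, the measured TCP pose, the force and the opening at its end, in the units of the state.
- r.read_state(): the state, without advancing time (a new reading comes with each control period).
- r.camera(name): name is "side" or "top" or "wrist"; returns (picture, depth): 420x560x3 uint8, red, green, blue; 420x560 float32, mm along the optical axis (not along the pixel's ray), 0 where there is no reading.
- r.calibration(name): a dict with "K" (3x3 intrinsics, pixels), "R" (3x3) and "t" (3): a world point X has camera coordinates R X + t; the wrist camera has in their place "tool_from_camera" (4x4, takes a point from camera to tool coordinates, whose origin is the TCP and whose axes are the flange's). Camera axes: x right, y down, z forward; pixel columns grow to the right and rows downward; lengths in mm; the calibration is good to about 2 mm. A picture is of the moment at which its call begins: read the wrist's pose just before it. calibration takes no time and is no camera call.
- r.job_done(): hands the job in, once; it reports no verdict.
The state is a dict: "clock": time; "joints": joint angles; "joint_vel": joint speeds; "joint_efforts": joint torques, N m; "ee_pos": TCP position; "ee_rot": TCP orientation; "contact_force": force on the tool from outside, world axes, zero at the start; "torque": the same for the moment, N m; "opening": finger opening in mm.
Only numpy, scipy, OpenCV 4.12 (cv2) and the standard library are available. Lean on these libraries where they do the work, as an engineer would, in place of code of your own. Each camera call takes 0.05 s, during which the arm holds its last target.

## Working session

There is one attempt and no reset: what is moved stays moved. The work goes in short steps, Python scripts to look and compute and a tool call to move; the robot and the scene stay as the last step left them, time stands still between calls to the robot, and variables do not carry over. Pictures are saved under pics/ and viewed, and the job is handed in when it is done.

Besides the shell and the picture viewer there is one more tool, called after "Request:" by a JSON object that holds its "op" and its "data". move_arm: Moves the arm, as the interface text tells. Its arguments: {"type":"object","properties":{"motion":{"type":"array","items":{"type":"array","items":{"type":"number"}}},"force":{"type":"number"}},"required":["motion"]}

```bash
mkdir -p pics; ls; python3 - <<'E'
from bench import r
import cv2,numpy as np
print(r.read_state())
for n in("side","top","wrist"):
    p,d=r.camera(n); cv2.imwrite(f"pics/{n}0.png",p[:,:,::-1]); np.savez(f"pics/{n}0.npz",p=p,d=d)
    print(n,r.calibration(n))
E
```

```text
pics
{'clock': 0.0, 'joints': array([ 1.52760700e+00,  3.85521466e-01,  6.60140112e-03, -5.19678471e-04,
       -1.19399343e+00, -2.58601925e-01]), 'joint_vel': array([-6.67466957e-04, -4.56218787e-04,  2.17127109e-03, -2.28445489e-03,
       -2.26578431e-03,  9.27386849e-05]), 'joint_efforts': array([-6.01189004e-05, -3.92287445e+01,  1.88394374e+01,  4.18610260e+00,
       -4.71058287e-03, -2.58818513e-07]), 'ee_pos': array([185.57015122, 596.18862554, 230.23013991]), 'ee_rot': array([ 3.10371664e+00, -4.72228958e-01, -3.96554394e-04]), 'contact_force': array([ 0.50278092,  0.02393436, -0.03128895]), 'torque': array([0.05847207, 0.03009744, 0.00013471]), 'opening': 85.30113793820018}
side {'K': array([[447.33573318,   0.        , 282.22958037],
       [  0.        , 447.33573318, 213.9026645 ],
       [  0.        ,   0.        ,   1.        ]]), 'R': array([[ 0.98562607, -0.16867305, -0.0095217 ],
       [-0.1086426 , -0.58966559, -0.80030699],
       [ 0.1293756 ,  0.78983789, -0.59951486]]), 't': array([-548.28158983,  177.82379853, 1059.73757935])}
top {'K': array([[392.3752763
[... 174 characters left out ...]
 -0.01681252],
       [-0.9941845 , -0.01246958, -0.10696581],
       [ 0.10673004,  0.01824953, -0.99412054]]), 't': array([  71.67121281,  566.71385784, 1109.39913891])}
wrist {'K': array([[312.7501803 ,   0.        , 278.46158403],
       [  0.        , 312.7501803 , 209.20547409],
       [  0.        ,   0.        ,   1.        ]]), 'tool_from_camera': array([[ 9.77039225e-04, -9.50163767e-01, -3.11749676e-01,
         7.89900808e+01],
       [ 9.99999497e-01,  9.99670792e-04,  8.72102509e-05,
         5.54137447e-01],
       [ 2.28783025e-04, -3.11749605e-01,  9.50164266e-01,
        -1.44282209e+02],
       [ 0.00000000e+00,  0.00000000e+00,  0.00000000e+00,
         1.00000000e+00]])}
```

View pics/side0.png

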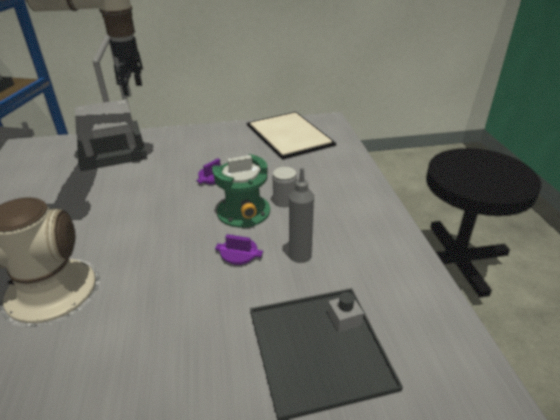

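View pics/top0.png

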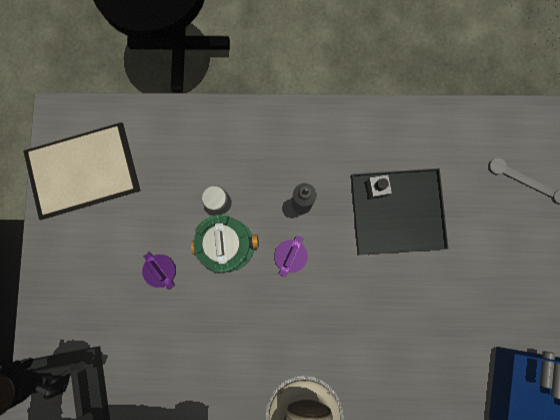

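View pics/wrist0.png

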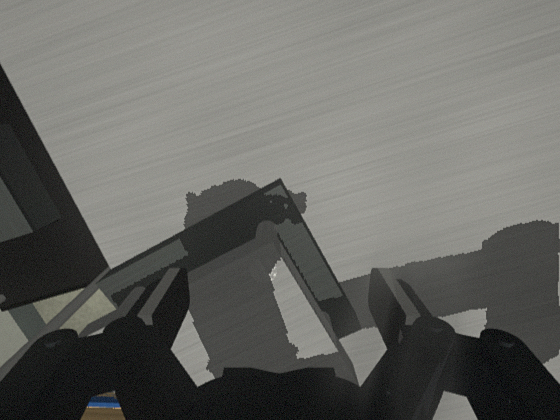

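The top view shows the green housing with a pale cover at (223,243). The lookalikes are the purple covers at (159,271) and (291,257). The other things are the tin (214,200), bottle (304,195), tray (400,212) and punch block (380,186). I choose the pale cover on the green collar and check it in a crop.

```bash
cat > h.py <<'E'
import numpy as np,cv2
from bench import r
from scipy.spatial.transform import Rotation as Ro
def ray(n,uv,z):
    c=r.calibration(n);K,R,t=c["K"],c["R"],c["t"]
    uv=np.atleast_2d(np.asarray(uv,float)); d=np.c_[uv,np.ones(len(uv))]@np.linalg.inv(K).T@R
    o=-R.T@t; s=(z-o[2])/d[:,2]; return o+s[:,None]*d
def cloud(n,d,T=None):
    c=r.calibration(n);K=c["K"]
    v,u=np.mgrid[:420,:560]; P=np.stack([(u-K[0,2])/K[0,0]*d,(v-K[1,2])/K[1,1]*d,d],-1)
    if n=="wrist":
        M=T@c["tool_from_camera"]; return P@M[:3,:3].T+M[:3,3]
    return (P-c["t"])@c["R"]
def tool():
    s=r.read_state();T=np.eye(4);T[:3,:3]=Ro.from_rotvec(s["ee_rot"]).as_matrix();T[:3,3]=s["ee_pos"];return T
E
python3 - <<'E'
from h import *
z=np.load("pics/top0.npz");p,d=z["p"],z["d"]
W=cloud("top",d); hsv=cv2.cvtColor(p,cv2.COLOR_RGB2HSV)
def rep(name,m):
    q=W[m&(d>0)]; print(name,m.sum(),"xy mean",q.mean(0).round(1),"rng",np.percentile(q,[2,50,98],axis=0).round(0).tolist())
v,u=np.mgrid[:420,:560]
near=lambda a,b,rr:(np.hypot(u-a,v-b)<rr)
green=(hsv[...,0]>60)&(hsv[...,0]<95)&(hsv[...,1]>120)&near(223,243,50); rep("green",green)
cov=(hsv[...,1]<40)&(hsv[...,2]>140)&near(221,243,28); rep("cover",cov)
wing=cov&(W[...,2]>160); rep("wing",wing)
(c,s,a)=cv2.minAreaRect(np.argwhere(wing)[:,::-1].astype(np.float32)); print(c,s,a)
print("wing ctr",ray("top",c,178)); b=cv2.boxPoints((c,s,a)); print(ray("top",b,178).round(1))
rep("tin",near(214,200,18)&(W[...,2]>80)); rep("bottle",near(304,192,22)&(W[...,2]>60))
rep("punch",near(380,186,18)&(W[...,2]>25))
rep("punchtop",near(380,186,18)&(W[...,2]>62))
rep("collartop",green&(W[...,2]>140)); rep("collar",green&(W[...,2]>122)&(W[...,2]<136))
tray=(p.max(-1)<75)&(u>335)&(u<460)&(v>155)&(v<265)
n,l,st,ce=cv2.connectedComponentsWithStats(tray.astype(np.uint8)); i=1+st[1:,4].argmax();print(st[i])
cn=max(cv2.findContours((l==i).astype(np.uint8),0,2)[0],key=cv2.contourArea)
rc=cv2.minAreaRect(cn);b=cv2.boxPoints(rc);print("tray",rc,ray("top",[rc[0]],8).round(1),ray("top",b,16).round(1).tolist())
cv2.imwrite("pics/c1.png",cv2.resize(p[170:300,130:340,::-1],None,fx=3.7,fy=3.7,interpolation=cv2.INTER_CUBIC))
E
```

```text
<stdin>:5: RuntimeWarning: Mean of empty slice.
  ret = um.true_divide(
Traceback (most recent call last):
IndexError: index -1 is out of bounds for axis 0 with size 0
```

```bash
python3 - <<'E'
from h import *
z=np.load("pics/top0.npz");p,d=z["p"],z["d"]
W=cloud("top",d); hsv=cv2.cvtColor(p,cv2.COLOR_RGB2HSV)
print((d==0).mean(),hsv[243,200],hsv[265,230],hsv[243,212],hsv[243,230],hsv[243,220],W[243,212],W[243,220],W[300,220],W[212,400])
cv2.imwrite("pics/c1.png",cv2.resize(p[170:300,130:340,::-1],None,fx=3.7,fy=3.7,interpolation=cv2.INTER_CUBIC))
E
```

```text
0.0038392857142857144 [70 98 83] [ 69 103  89] [ 28  19 188] [ 30  20 194] [ 30  20 190] [480.96477691 250.70650152 137.94243874] [479.78611815 222.95190624 178.34835614] [319.8971954  247.4984382    0.85737312] [ 585.18508189 -280.0986705     3.55081683]
```

View pics/c1.png

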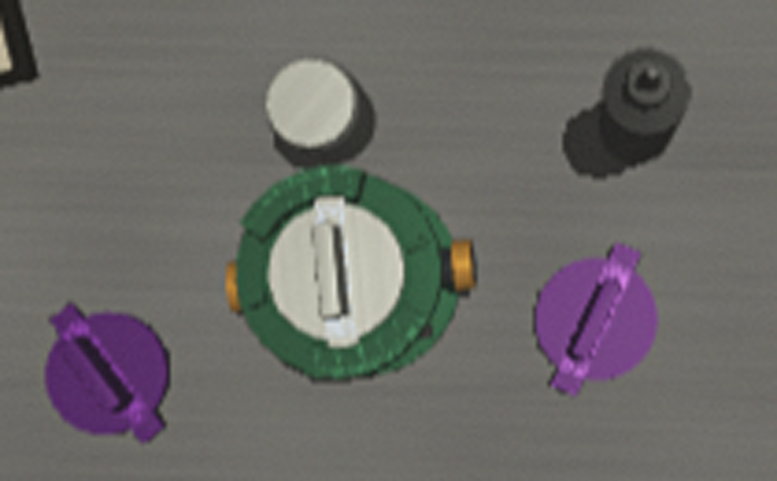

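The crop shows the pale cover with its ears under the green claws at crop (335,268). The claws span about -15 to +60 degrees from the wing's up direction, as described. The purple ones lie loose on the bench.

```bash
python3 - <<'E'
from h import *
z=np.load("pics/top0.npz");p,d=z["p"],z["d"]
W=cloud("top",d); hsv=cv2.cvtColor(p,cv2.COLOR_RGB2HSV)
def rep(name,m):
    q=W[m&(d>0)]
    if len(q)<5: print(name,len(q));return
    mn,mx=np.percentile(q,[1,99],axis=0);print(name,len(q),"mean",q.mean(0).round(1),"mid",((mn+mx)/2).round(1),"size",(mx-mn).round(1))
v,u=np.mgrid[:420,:560]
near=lambda a,b,rr:(np.hypot(u-a,v-b)<rr)
green=(hsv[...,0]>55)&(hsv[...,0]<95)&(hsv[...,1]>70)&near(223,243,50)
Z=W[...,2]
rep("green",green); rep("claws",green&(Z>142)); rep("collar",green&(Z>122)&(Z<137))
cov=(hsv[...,1]<50)&(hsv[...,2]>130)&near(221,243,24); rep("cover",cov)
rep("plate",cov&(abs(Z-138)<5))
wing=cov&(Z>165); rep("wing",wing)
def rect(m,nm,z):
    q=W[m][:,:2].astype(np.float32); rc=cv2.minAreaRect(q); print(nm,np.round(rc[0],1),np.round(rc[1],1),round(rc[2],1))
    c=np.cov(q.T);w,V=np.linalg.eigh(c);print("  pca deg",np.degrees(np.arctan2(V[1,1],V[0,1])))
rect(wing,"wing",178)
rep("tin",near(214,200,20)&(Z>90)); rep("bottle",near(304,192,22)&(Z>60)); rep("nozzle",near(304,192,22)&(Z>210))
rep("punchtop",near(380,186,18)&(Z>60));m=near(380,186,22)&(Z>35)&(Z<52); rep("punchsq",m); 
stub=(hsv[...,0]>8)&(hsv[...,0]<25)&(hsv[...,1]>120)&near(223,243,50); rep("stubR",stub&(u>240)); rep("stubL",stub&(u<205))
tray=(p.max(-1)<75)&(u>335)&(u<460)&(v>155)&(v<265)
n,l,st,ce=cv2.connectedComponentsWithStats(tray.astype(np.uint8)); i=1+st[1:,4].argmax()
rep("tray",l==i);rect(l==i,"tray",8)
rim=(Z>11)&(Z<22)&(u>335)&(u<460)&(v>155)&(v<265);rep("rim",rim);
cn=max(cv2.findContours((l==i).astype(np.uint8),0,2)[0],key=cv2.contourArea);rc=cv2.minAreaRect(cn);print(rc,ray("top",cv2.boxPoints(rc),14).round(1).tolist(),ray("top",[rc[0]],14))
# side view cross-check
z=np.load("pics/side0.npz");p2,d2=z["p"],z["d"];W2=cloud("side",d2);h2=cv2.cvtColor(p2,cv2.COLOR_RGB2HSV)
c2=(h2[...,1]<60)&(h2[...,2]>120)&(np.hypot(u-240,v-165)<25)&(W2[...,2]>165);q=W2[c2];print("side wing",len(q),q.mean(0),np.percentile(q,[1,99],axis=0).round(1).tolist())
E
```

```text
green 1462 mean [479.5 220.9 124.4] mid [481.  227.4  79.7] size [140.9 140.5 147.5]
claws 565 mean [479.5 227.7 149.6] mid [481.3 228.1 148.9] size [144.5 121.8  11.4]
collar 706 mean [481.3 225.  129.6] mid [482.  228.5 129.7] size [127.6 142.6  10.2]
cover 1030 mean [481.3 228.1 142.7] mid [481.6 229.4 155. ] size [99.2 89.7 50.2]
plate 860 mean [480.4 227.8 137.8] mid [480.8 228.9 137.8] size [97.9 90.3  8. ]
wing 131 mean [479.8 228.9 177.6] mid [479.8 228.4 177.3] size [60.3 17.3  8.7]
wing [452.4 158.4] [192.1  57.4] 68.5
  pca deg 73.87873953651395
tin 532 mean [598.3 254.9 105.7] mid [589.7 255.7 121.6] size [93.4 66.7 61.7]
bottle 548 mean [596.4  14.8 186.2] mid [602.7  13.5 163.3] size [ 56.2  55.8 191.2]
nozzle 125 mean [602.2  13.1 228.4] mid [603.2  12.6 235.9] size [27.6 28.6 49.6]
punchtop 109 mean [ 655.  -211.3   73.2] mid [ 655.4 -211.9   70.7] size [28.7 31.3 16. ]
punchsq 269 mean [ 653.4 -208.7   45.3] mid [ 655.  -211.8   43.1] size [58.9 60.1 14.6]
stubR 72 mean [489.7 144.5  75.9] mid [490.  145.2  64. ] size [37.6 16.4 40.9]
stubL 35 mean [471.9 316.5  78. ] mid [471.6 316.6  76.1] size [33.5 10.2 15.1]
tray 6909 mean [ 582.9 -277.4    4.8] mid [ 587.8 -272.3   10.2] size [239.  265.1  23.6]
tray [ 580.6 -168.3] [243.  472.8] 4.3
  pca deg 105.10191899526536
rim 569 mean [ 592.6 -276.4   15.5] mid [ 586.2 -273.7   15.8] size [253.4 273.3   9.2]
((398.6261901855469, 211.39163208007812), (81.086669921875, 92.46141052246094), 86.18592071533203) [[695.9, -130.6, 14.0], [717.4, -403.7, 14.0], [478.1, -412.1, 14.0], [456.5, -145.0, 14.0]] [[ 585.66530337 -273.06911472   14.        ]]
side wing 113 [477.83051848 178.90349109 202.71640309] [[422.6, -824.6, 169.9], [511.6, 237.8, 772.4]]
```

```bash
python3 - <<'E'
from h import *
z=np.load("pics/top0.npz");p,d=z["p"],z["d"]
W=cloud("top",d); hsv=cv2.cvtColor(p,cv2.COLOR_RGB2HSV);v,u=np.mgrid[:420,:560];Z=W[...,2]
def ang(q):
    w,V=np.linalg.eigh(np.cov(q.T));return np.degrees(np.arctan2(V[1,1],V[0,1]))
m=(Z>165)&(Z<186)&(np.hypot(W[...,0]-480,W[...,1]-228)<45); q=W[m][:,:2];print("wing",len(q),q.mean(0),ang(q),cv2.minAreaRect(q.astype(np.float32)))
z=np.load("pics/side0.npz");W2=cloud("side",z["d"]);Z2=W2[...,2]
m=(Z2>165)&(Z2<186)&(np.hypot(W2[...,0]-480,W2[...,1]-228)<45); q=W2[m][:,:2];print("side wing",len(q),q.mean(0),np.percentile(W2[m],[1,99],axis=0).round(1).tolist(),ang(q))
T=tool();print(T.round(3),"tool x yaw",np.degrees(np.arctan2(T[1,0],T[0,0])))
E
```

```text
wing 156 [479.61082755 227.81364612] -172.7009298055874 ((479.7948913574219, 228.72445678710938), (61.97456741333008, 14.813309669494629), 7.513336658477783)
side wing 156 [480.51473526 224.26468732] [[449.5, 216.1, 165.3], [511.7, 237.0, 180.1]] -171.40455595850898
[[ 9.55000e-01 -2.97000e-01 -0.00000e+00  1.85650e+02]
 [-2.97000e-01 -9.55000e-01 -2.00000e-03  5.96336e+02]
 [ 0.00000e+00  2.00000e-03 -1.00000e+00  2.30484e+02]
 [ 0.00000e+00  0.00000e+00  0.00000e+00  1.00000e+00]] tool x yaw -17.29765616362086
```

Request:
{"op": "move_arm", "data": {"motion": [[0.6,0,0,-0.2,1],[0.6,0,0,-0.2,1],[0.6,0,0,-0.2,1],[0.6,0,0,-0.2,1],[0.6,0,0,-0.2,1],[0.6,0,0,-0.2,1],[0.6,0,0,-0.2,1],[0.6,0,0,-0.2,1],[0.6,0,0,0,1],[0.6,0,0,0,1],[0.6,0,0,0,1],[0.6,0,0,0,1],[0.6,0,0,0,1],[0.6,0,0,0,1],[0.6,0,0,0,1],[0.6,0,0,0,1],[0.6,0,0,0,1],[0.6,0,0,0,1],[0.6,0,0,0,1],[0.6,0,0,0,1]]}}

```text
clock: 2.15
ee_pos: [184.1, 591.8, 261.9]
ee_rot: [1.525, -2.728, 0.025]
contact_force: [-0.3, -0.5, 0.0]
opening: 51.5
```

```bash
cat > go.py <<'E'
# usage: go.py x y z yaw : remaining shift in tool axes (units) and turn units
import sys
from h import *
s=r.read_state();T=tool();yaw=np.degrees(np.arctan2(T[1,0],T[0,0]))
print("clk",round(s["clock"],2),"pos",s["ee_pos"].round(1),"yaw",yaw.round(2),"tilt",np.degrees(np.arccos(-T[2,2])).round(2),"F",s["contact_force"].round(1),"M",s["torque"].round(2),"open",round(s["opening"],1),"q",s["joints"].round(2))
if len(sys.argv)>1:
    x,y,z,w=map(float,sys.argv[1:]); dl=T[:3,:3].T@(np.array([x,y,z])-T[:3,3])/25
    dy=(w-yaw+180)%360-180; print("need units x,y,z",dl.round(2),"turn units",round(-dy/5,2))
E
python3 go.py 480 228.5 260 -172.7
```

```text
clk 2.15 pos [184.1 591.8 261.9] yaw -121.59 tilt 1.27 F [-0.3 -0.5  0. ] M [ 0.04 -0.03  0.04] open 51.5 q [ 1.53  0.37  0.06 -0.01 -1.29 -2.08]
need units x,y,z [  6.17 -17.7    0.31] turn units 10.22
```

Request:
{"op": "move_arm", "data": {"motion": [[0.6,0,0,0,1],[0.6,0,0,0,1],[0.6,0,0,0,1],[0.6,0,0,0,1],[0.6,0,0,0,1],[0.6,0,0,0,1],[0.6,0,0,0,1],[0.6,0,0,0,1],[0.6,0,0,0,1],[0.6,0,0,0,1],[0.6,0,0,0,0.3],[0.6,0,0,0,0]]}}

```text
clock: 3.35
ee_pos: [183.1, 589.1, 255.9]
ee_rot: [0.128, -3.128, 0.051]
contact_force: [0.1, -0.2, -0.3]
opening: 51.1
```

```bash
python3 go.py 480 228.5 260 -172.7
```

```text
clk 3.35 pos [183.1 589.1 255.9] yaw -175.33 tilt 1.96 F [ 0.1 -0.2 -0.3] M [ 0.07 -0.02 -0.01] open 51.1 q [ 1.53  0.37  0.06 -0.01 -1.29 -3.01]
need units x,y,z [-10.66 -15.34   0.2 ] turn units -0.53
```

Request:
{"op": "move_arm", "data": {"motion": [[0.6,-0.67,-0.97,0,0],[0.6,-0.67,-0.97,0,0],[0.6,-0.67,-0.97,0,0],[0.6,-0.67,-0.97,0,0],[0.6,-0.67,-0.97,0,0],[0.6,-0.67,-0.97,0,0],[0.6,-0.67,-0.97,0,0],[0.6,-0.67,-0.97,0,0],[0.6,-0.67,-0.97,0,0],[0.6,-0.67,-0.97,0,-0.1],[0.6,-0.67,-0.97,0,-0.1],[0.6,-0.67,-0.97,0,-0.1]]}}

```text
clock: 4.55
ee_pos: [415.9, 310.0, 261.6]
ee_rot: [0.21, -3.122, 0.052]
contact_force: [0.6, -0.0, 1.0]
opening: 51.3
```

```bash
python3 go.py 480 228.5 260 -172.7;  python3 - <<'E'
from h import *
print(tool().round(3))
E
```

```text
clk 4.55 pos [415.9 310.  261.6] yaw -172.31 tilt 2.01 F [ 0.6 -0.   1. ] M [ 0.07 -0.04  0.  ] open 51.3 q [ 0.96  0.2  -0.19  0.01 -1.22 -2.4 ]
need units x,y,z [-2.1  -3.57  0.15] turn units 0.08
[[-9.91000e-01 -1.34000e-01 -9.00000e-03  4.15906e+02]
 [-1.34000e-01  9.90000e-01 -3.40000e-02  3.10016e+02]
 [ 1.40000e-02 -3.20000e-02 -9.99000e-01  2.61581e+02]
 [ 0.00000e+00  0.00000e+00  0.00000e+00  1.00000e+00]]
```

Request:
{"op": "move_arm", "data": {"motion": [[0.6,-0.52,-0.9,0,0],[0.6,-0.52,-0.9,0,0],[0.6,-0.52,-0.9,0.1,0],[0.6,-0.5,-0.8,0.2,0],[0.6,0,0,0,0]]}}

```text
clock: 5.05
ee_pos: [482.4, 224.0, 256.3]
ee_rot: [0.216, -3.122, 0.051]
contact_force: [-0.9, -0.1, -0.7]
opening: 50.7
```

```bash
python3 go.py 480 228.5 240 -172.7;  python3 - <<'E'
from h import *
T=tool()
p,d=r.camera("wrist");cv2.imwrite("pics/w1.png",p[:,:,::-1])
W=cloud("wrist",d,T);Z=W[...,2];print(T.round(3))
def st(n,m):
    q=W[m][:,:2]
    if len(q)<10: print(n,len(q));return
    w,V=np.linalg.eigh(np.cov(q.T));print(n,len(q),q.mean(0).round(1),np.percentile(W[m],[1,99],axis=0).round(1).tolist(),np.degrees(np.arctan2(V[1,1],V[0,1])).round(1),cv2.minAreaRect(q.astype(np.float32)))
near=np.hypot(W[...,0]-480,W[...,1]-228)
st("wing",(abs(Z-178)<4)&(near<45))
hsv=cv2.cvtColor(p,cv2.COLOR_RGB2HSV);g=(hsv[...,0]>55)&(hsv[...,0]<95)&(hsv[...,1]>70)
st("claws",g&(abs(Z-150)<3)&(near<90));st("plate",~g&(abs(Z-138)<3)&(near<60))
E
```

```text
clk 5.05 pos [482.4 224.  256.3] yaw -172.1 tilt 1.98 F [-0.9 -0.1 -0.7] M [ 0.08  0.01 -0.01] open 50.7 q [ 0.75  0.22 -0.17  0.02 -1.21 -2.19]
need units x,y,z [0.06 0.21 0.65] turn units 0.12
[[-9.90000e-01 -1.38000e-01 -9.00000e-03  4.82420e+02]
 [-1.37000e-01  9.90000e-01 -3.30000e-02  2.24044e+02]
 [ 1.40000e-02 -3.20000e-02 -9.99000e-01  2.56311e+02]
 [ 0.00000e+00  0.00000e+00  0.00000e+00  1.00000e+00]]
wing 1493 [477.3 228.5] [[447.8, 219.1, 177.1], [509.7, 238.0, 181.0]] -172.8 ((479.00799560546875, 228.7832489013672), (63.669837951660156, 13.985309600830078), 7.247494220733643)
claws 4883 [466.8 222.7] [[406.7, 167.4, 149.8], [550.8, 289.6, 152.9]] -156.6 ((479.52777099609375, 229.15933227539062), (148.68740844726562, 92.90023040771484), 24.84747314453125)
plate 7693 [476.1 228.4] [[430.7, 183.2, 137.9], [530.9, 274.2, 140.9]] 108.5 ((483.93963623046875, 226.2999725341797), (95.81318664550781, 105.84591674804688), 58.38479232788086)
```

View pics/w1.png

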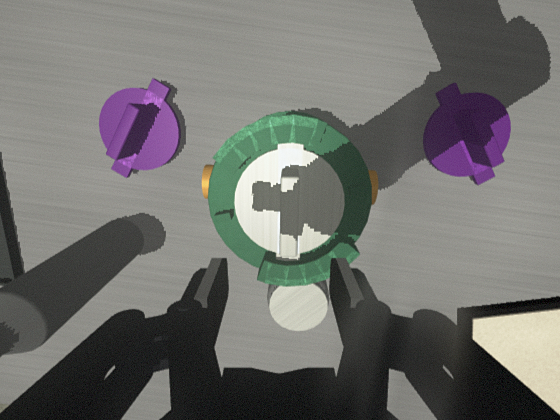

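```bash
python3 go.py 479.5 228.7 147 -172.75
```

```text
clk 5.1 pos [482.1 224.9 256.7] yaw -172.06 tilt 1.94 F [-0.4  0.   0.5] M [ 0.09 -0.01  0.  ] open 51.1 q [ 0.75  0.22 -0.17  0.02 -1.21 -2.19]
need units x,y,z [0.03 0.3  4.38] turn units 0.14
```

Request:
{"op": "move_arm", "data": {"motion": [[0.6,0,0.15,0.8,0.07],[0.6,0,0.15,0.8,0.07],[0.6,0,0,0.8,0],[0.6,0,0,0.8,0],[0.6,0,0,0.5,0]]}}

```text
clock: 5.6
ee_pos: [480.6, 234.0, 164.9]
ee_rot: [0.21, -3.132, 0.041]
contact_force: [-1.0, -1.1, -0.0]
opening: 51.0
```

```bash
python3 go.py 479.5 228.7 147 -172.75
```

```text
clk 5.6 pos [480.6 234.  164.9] yaw -172.34 tilt 1.51 F [-1.  -1.1 -0. ] M [0.02 0.   0.02] open 51.0 q [ 0.77  0.3  -0.31  0.02 -0.98 -2.22]
need units x,y,z [ 0.07 -0.19  0.72] turn units 0.08
```

Request:
{"op": "move_arm", "data": {"motion": [[0.6,0.05,-0.15,0.4,0.08],[0.6,0,0,0.3,0],[0.6,0,0,0,0]]}}

```text
clock: 5.9
ee_pos: [478.1, 230.6, 145.5]
ee_rot: [0.204, -3.13, 0.043]
contact_force: [0.0, 0.3, -0.8]
opening: 51.1
```

```bash
python3 go.py 479.5 228.7 147 -172.75
```

```text
clk 5.9 pos [478.1 230.6 145.5] yaw -172.55 tilt 1.6 F [ 0.   0.3 -0.8] M [ 0.09 -0.02  0.06] open 51.1 q [ 0.77  0.31 -0.34  0.02 -0.94 -2.22]
need units x,y,z [-0.05 -0.08 -0.06] turn units 0.04
```

Request:
{"op": "move_arm", "data": {"motion": [[0.6,-0.05,-0.08,-0.05,0],[0.3,0,0,0,0],[0.2,0,0,0,0],[0,0,0,0,0],[0,0,0,0,0],[0,0,0,0,0]], "force": 60}}

```text
clock: 6.5
ee_pos: [481.0, 229.9, 149.7]
ee_rot: [0.205, -3.135, 0.037]
contact_force: [-0.1, 0.3, -1.5]
opening: 13.2
```

```bash
python3 go.py 479.5 228.7 147 -172.75
```

```text
clk 6.5 pos [481.  229.9 149.7] yaw -172.52 tilt 1.36 F [-0.1  0.3 -1.5] M [ 0.15 -0.09 -0.07] open 13.2 q [ 0.76  0.31 -0.34  0.02 -0.94 -2.21]
need units x,y,z [ 0.06 -0.04  0.11] turn units 0.05
```

Request:
{"op": "move_arm", "data": {"motion": [[0,0,0,0,-0.7],[0,0,0,0,-0.8],[0,0,0,0,-0.8],[0,0,0,0,-0.8]]}}

```text
clock: 6.9
ee_pos: [482.3, 230.0, 149.7]
ee_rot: [0.639, -3.075, 0.036]
contact_force: [1.5, -1.2, -0.6]
opening: 13.0
```

```bash
python3 go.py 480 229 149 -94.5
```

```text
clk 6.9 pos [482.3 230.  149.7] yaw -156.54 tilt 1.32 F [ 1.5 -1.2 -0.6] M [-0.24 -0.27 -0.09] open 13.0 q [ 0.76  0.31 -0.34  0.02 -0.94 -1.94]
need units x,y,z [0.1  0.   0.03] turn units -12.41
```

Turning freely with low forces.

Request:
{"op": "move_arm", "data": {"motion": [[0,0.1,0,0,-1],[0,0,0,0,-1],[0,0,0,0,-1],[0,0,0,0,-1],[0,0,0,0,-1],[0,0,0,0,-1]]}}

```text
clock: 7.5
ee_pos: [482.4, 229.9, 149.6]
ee_rot: [1.44, -2.791, 0.033]
contact_force: [0.6, -1.3, -0.9]
opening: 13.3
```

```bash
python3 go.py 480 229 149 -94.5
```

```text
clk 7.5 pos [482.4 229.9 149.6] yaw -125.43 tilt 1.22 F [ 0.6 -1.3 -0.9] M [-0.2  -0.13 -0.1 ] open 13.3 q [ 0.76  0.31 -0.34  0.03 -0.93 -1.39]
need units x,y,z [0.09 0.06 0.02] turn units -6.19
```

Request:
{"op": "move_arm", "data": {"motion": [[0,0,0,0,-1],[0,0,0,0,-1],[0,0,0,0,-1],[0,0,0,0,-1],[0,0,0,0,-1],[0,0,0,0,-0.8],[0,0,0,0,0],[0,0,0,0,0]]}}

```text
clock: 8.3
ee_pos: [481.9, 228.5, 149.8]
ee_rot: [2.103, -2.323, 0.03]
contact_force: [-0.1, -0.2, -1.3]
opening: 13.2
```

```bash
python3 go.py 480 229 149 -94.5;python3 - <<'E'
from h import *
p,d=r.camera("top");W=cloud("top",d);hsv=cv2.cvtColor(p,cv2.COLOR_RGB2HSV)
cv2.imwrite("pics/t2.png",cv2.resize(p[190:300,150:310,::-1],None,fx=5,fy=5,interpolation=cv2.INTER_CUBIC))
p,d=r.camera("side");cv2.imwrite("pics/s2.png",cv2.resize(p[130:250,180:340,::-1],None,fx=4.5,fy=4.5,interpolation=cv2.INTER_CUBIC))
E
```

```text
clk 8.3 pos [481.9 228.5 149.8] yaw -95.69 tilt 1.18 F [-0.1 -0.2 -1.3] M [0.22 0.18 0.1 ] open 13.2 q [ 0.76  0.31 -0.34  0.02 -0.93 -0.87]
need units x,y,z [-0.01  0.08  0.03] turn units -0.24
```

View pics/t2.png

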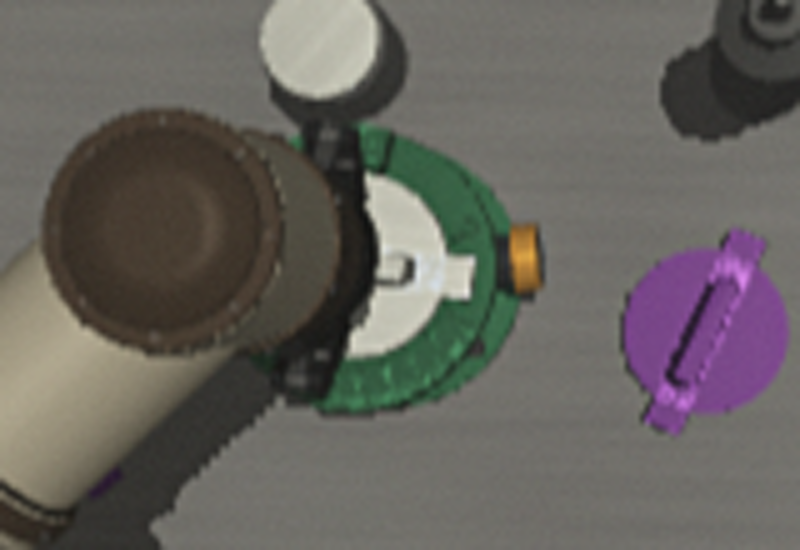

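View pics/s2.png

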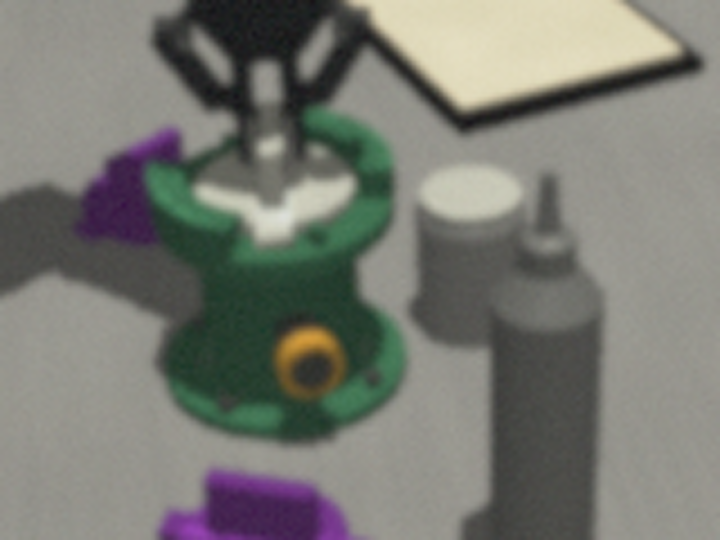

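Request:
{"op": "move_arm", "data": {"motion": [[0,0,0,-0.2,0],[0,0,0,-0.3,0],[0,0,0,-0.3,0]]}}

```text
clock: 8.7
ee_pos: [480.0, 227.8, 168.1]
ee_rot: [2.096, -2.319, 0.028]
contact_force: [0.9, -0.2, -4.3]
opening: 13.0
```

```bash
python3 go.py 481 229 235 -94.5
```

```text
clk 8.7 pos [480.  227.8 168.1] yaw -95.78 tilt 1.35 F [ 0.9 -0.2 -4.3] M [ 0.05 -0.03  0.  ] open 13.0 q [ 0.76  0.29 -0.32  0.02 -0.98 -0.87]
need units x,y,z [ 0.01 -0.04 -2.68] turn units -0.26
```

Request:
{"op": "move_arm", "data": {"motion": [[0,0,0,-0.6,0],[0,0,0,-0.9,0],[0,0,0,-0.9,0],[0,0.3,0.1,-0.3,0]]}}

```text
clock: 9.1
ee_pos: [475.9, 221.6, 238.3]
ee_rot: [2.093, -2.317, 0.028]
contact_force: [0.4, 0.3, -3.8]
opening: 12.9
```

```bash
python3 go.py 445 20 235 -89
```

```text
clk 9.1 pos [475.9 221.6 238.3] yaw -95.82 tilt 1.5 F [ 0.4  0.3 -3.8] M [ 0.08 -0.01  0.02] open 12.9 q [ 0.76  0.22 -0.22  0.02 -1.15 -0.87]
need units x,y,z [8.14 0.41 0.34] turn units -1.36
```

Request:
{"op": "move_arm", "data": {"motion": [[0,0.5,0.1,0,0],[0,0.8,0.1,0,-0.2],[0,0.9,0.1,0,-0.2],[0,0.9,0.1,0,-0.2],[0,0.9,0.1,0,-0.2],[0,0.9,0,0,-0.2],[0,0.9,0,0,-0.2],[0,0.9,0,0,-0.1],[0,0.8,0,0,0]]}}

```text
clock: 10.0
ee_pos: [442.1, 20.3, 235.3]
ee_rot: [2.212, -2.179, 0.012]
contact_force: [0.6, 0.4, -3.6]
opening: 12.8
```

```bash
python3 go.py 535 -228 235 -89
```

```text
clk 10.0 pos [442.1  20.3 235.3] yaw -89.12 tilt 2.13 F [ 0.6  0.4 -3.6] M [ 0.1  -0.1   0.04] open 12.8 q [ 0.43  0.08 -0.4   0.02 -1.12 -0.42]
need units x,y,z [ 9.98 -3.57  0.25] turn units -0.02
```

Request:
{"op": "move_arm", "data": {"motion": [[0,0.8,0,0,0],[0,0.9,-0.2,0,0],[0,0.9,-0.4,0,0],[0,0.9,-0.4,0,0],[0,0.9,-0.4,0,0],[0,0.9,-0.4,0,0],[0,0.9,-0.4,0,0],[0,0.9,-0.4,0,0],[0,0.9,-0.4,0,0],[0,0.9,-0.3,0,0],[0,0.6,-0.2,0,0],[0,0,0,0,0]]}}

```text
clock: 11.2
ee_pos: [512.6, -234.8, 224.4]
ee_rot: [2.185, -2.179, -0.03]
contact_force: [-0.6, -0.0, -4.6]
opening: 13.1
```

```bash
python3 go.py 535 -228 70 -89; python3 - <<'E'
from h import *
p,d=r.camera("side");cv2.imwrite("pics/s3.png",p[:,:,::-1])
T=tool();p,d=r.camera("wrist");cv2.imwrite("pics/w3.png",p[:,:,::-1]);print(T.round(3))
p,d=r.camera("top");cv2.imwrite("pics/t3.png",p[150:300,180:480,::-1].repeat(2,0).repeat(2,1)); np.savez("pics/t3.npz",p=p,d=d)
E
```

```text
clk 11.2 pos [ 512.6 -234.8  224.4] yaw -89.8 tilt 3.4 F [-0.6 -0.  -4.6] M [ 0.12 -0.11 -0.  ] open 13.1 q [-0.12  0.31 -0.14  0.04 -1.17  0.11]
need units x,y,z [-0.43 -1.22  6.11] turn units -0.16
[[ 4.00000e-03 -9.99000e-01 -5.40000e-02  5.12047e+02]
 [-1.00000e+00 -3.00000e-03 -2.50000e-02 -2.33943e+02]
 [ 2.50000e-02  5.40000e-02 -9.98000e-01  2.24158e+02]
 [ 0.00000e+00  0.00000e+00  0.00000e+00  1.00000e+00]]
```

View pics/s3.png

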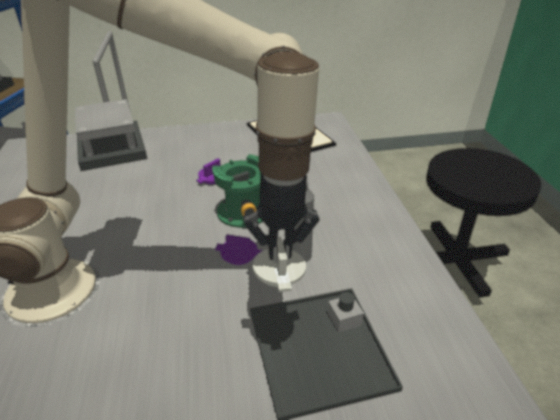

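View pics/t3.png

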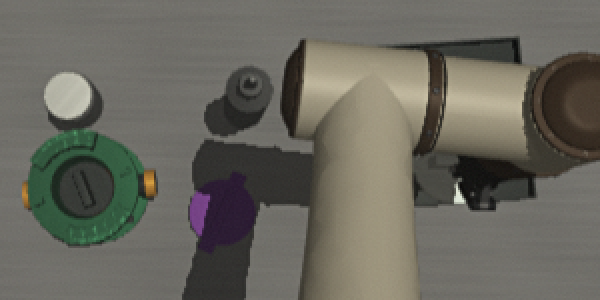

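View pics/w3.png

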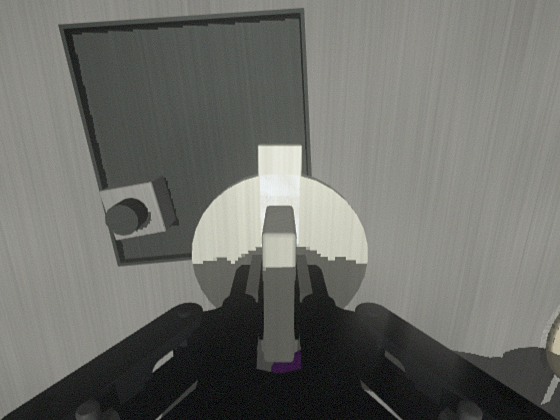

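Request:
{"op": "move_arm", "data": {"motion": [[0,-0.1,-0.3,0.5,0],[0,-0.1,-0.3,0.8,0],[0,-0.1,-0.3,0.8,0],[0,-0.1,-0.3,0.8,0],[0,0,0,0.8,0],[0,0,0,0.8,0],[0,0,0,0.5,0]]}}

```text
clock: 12.05
ee_pos: [539.7, -218.4, 93.0]
ee_rot: [2.201, -2.171, -0.022]
contact_force: [0.0, -0.3, -5.3]
opening: 13.0
```

```bash
python3 go.py 535 -228 42 -89
```

```text
clk 12.05 pos [ 539.7 -218.4   93. ] yaw -89.17 tilt 2.97 F [ 0.  -0.3 -5.3] M [ 0.06 -0.15 -0.02] open 13.0 q [-0.09  0.46 -0.27  0.04 -0.89  0.08]
need units x,y,z [0.33 0.1  2.05] turn units -0.03
```

Request:
{"op": "move_arm", "data": {"motion": [[0,0.2,0.05,0.4,0],[0,0.2,0.05,0.4,0],[0,0,0,0.4,0],[0,0,0,0.3,0],[0,0,0,0.2,0]]}}

```text
clock: 12.55
ee_pos: [535.2, -228.1, 46.1]
ee_rot: [2.204, -2.166, -0.024]
contact_force: [0.9, 0.3, -4.5]
opening: 13.0
```

```bash
python3 go.py 535 -228 40 -89
```

```text
clk 12.55 pos [ 535.2 -228.1   46.1] yaw -88.97 tilt 3.04 F [ 0.9  0.3 -4.5] M [ 0.13 -0.13  0.04] open 13.0 q [-0.11  0.52 -0.31  0.04 -0.78  0.1 ]
need units x,y,z [-0.01 -0.    0.24] turn units 0.01
```

Request:
{"op": "move_arm", "data": {"motion": [[0,0,0,0.1,0],[0,0,0,0.08,0],[0,0,0,0.08,0],[0,0,0,0.05,0]]}}

```text
clock: 12.95
ee_pos: [535.6, -228.5, 38.3]
ee_rot: [2.205, -2.167, -0.022]
contact_force: [0.4, -1.1, -3.9]
opening: 13.1
```

```bash
python3 go.py 535 -228 40 -89; python3 - <<'E'
from h import *
T=tool();p,d=r.camera("wrist");cv2.imwrite("pics/w4.png",p[:,:,::-1])
p,d=r.camera("side");cv2.imwrite("pics/s4.png",cv2.resize(p[230:420,210:430,::-1],None,fx=3,fy=3))
E
```

```text
clk 12.95 pos [ 535.6 -228.5   38.3] yaw -88.96 tilt 2.97 F [ 0.4 -1.1 -3.9] M [ 0.07 -0.17  0.03] open 13.1 q [-0.11  0.53 -0.32  0.04 -0.76  0.09]
need units x,y,z [-0.02  0.03 -0.07] turn units 0.01
```

View pics/s4.png

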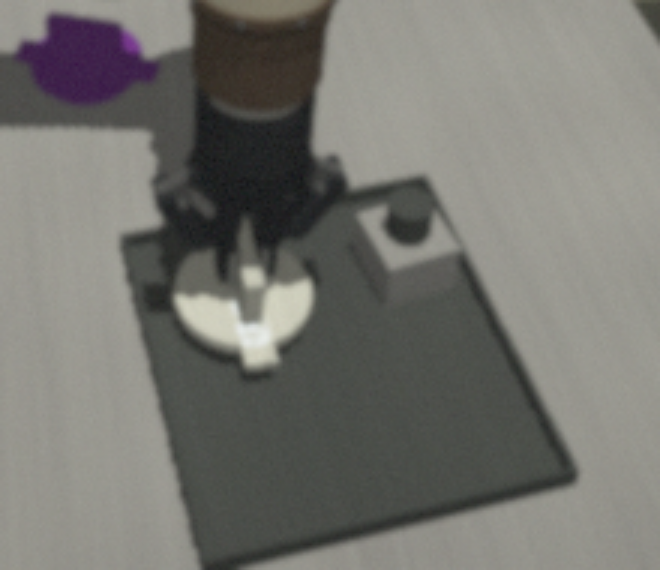

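View pics/w4.png

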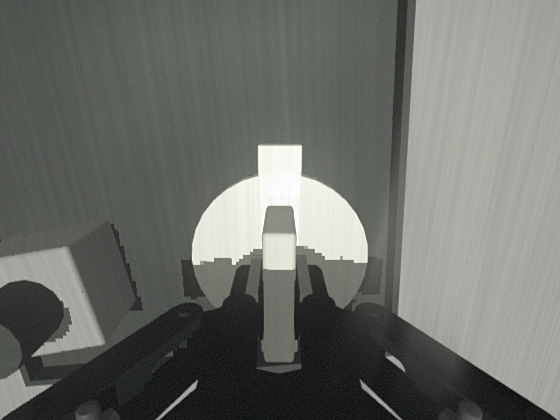

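Request:
{"op": "move_arm", "data": {"motion": [[0,0,0,0.05,0],[0,0,0,0.05,0]]}}

```text
clock: 13.25
ee_pos: [535.8, -228.7, 37.0]
ee_rot: [2.206, -2.166, -0.02]
contact_force: [-3.1, 1.9, 6.0]
opening: 12.9
```

```bash
python3 go.py 535 -228 38 -89
```

```text
clk 13.25 pos [ 535.8 -228.7   37. ] yaw -88.92 tilt 2.95 F [-3.1  1.9  6. ] M [0.54 0.77 0.03] open 12.9 q [-0.11  0.53 -0.32  0.04 -0.76  0.09]
need units x,y,z [-0.03  0.03 -0.04] turn units 0.02
```

Contact with the tray floor. Release.

Request:
{"op": "move_arm", "data": {"motion": [[0.15,0,0,0,0],[0.3,0,0,0,0],[0.45,0,0,0,0],[0.5,0,0,0,0],[0.5,0,0,0,0]]}}

```text
clock: 13.75
ee_pos: [538.5, -229.3, 39.3]
ee_rot: [2.21, -2.167, -0.011]
contact_force: [0.2, 0.6, -0.6]
opening: 42.5
```

```bash
python3 go.py 535 -228 235 -89
```

```text
clk 13.75 pos [ 538.5 -229.3   39.3] yaw -88.86 tilt 2.7 F [ 0.2  0.6 -0.6] M [ 0.1  -0.13 -0.04] open 42.5 q [-0.11  0.53 -0.32  0.05 -0.76  0.09]
need units x,y,z [ 0.16  0.44 -7.82] turn units 0.03
```

Request:
{"op": "move_arm", "data": {"motion": [[0.5,0,0,-0.4,0],[0.5,0,0,-0.8,0],[0.5,0,0.05,-1,0],[0.5,0,0.05,-1,0],[0.5,0,0.05,-1,0],[0.5,0,0.05,-1,0],[0.5,0,0,-1,0],[0.5,0,0,-1,0],[0.5,0,0,-0.5,0]]}}

```text
clock: 14.65
ee_pos: [540.3, -224.0, 244.2]
ee_rot: [2.21, -2.166, -0.009]
contact_force: [1.3, 0.2, 0.0]
opening: 42.8
```

```bash
python3 go.py 445 20 240 -89; python3 - <<'E'
from h import *
p,d=r.camera("top"); np.savez("pics/t5.npz",p=p,d=d);W=cloud("top",d);Z=W[...,2]
cv2.imwrite("pics/t5.png",p[:,:,::-1])
# cartridge wing inside housing
near=np.hypot(W[...,0]-480,W[...,1]-228.5)
m=(near<40)&(Z>115)&(Z<135); q=W[m]; print(len(q),q.mean(0).round(1),cv2.minAreaRect(q[:,:2].astype(np.float32)))
m=(near<42);print(np.histogram(Z[m],bins=[0,20,70,80,85,90,95,100,110,120,125,130,140,150]))
q=W[m&(Z>75)&(Z<97)];print(q.mean(0),np.percentile(q,[1,99],axis=0))
E
```

```text
clk 14.65 pos [ 540.3 -224.   244.2] yaw -88.83 tilt 2.7 F [1.3 0.2 0. ] M [ 0.05 -0.07  0.02] open 42.8 q [-0.1   0.32 -0.07  0.04 -1.21  0.11]
need units x,y,z [-9.84  3.61  0.02] turn units 0.03
94 [479.2 229.7 124.9] ((479.2171630859375, 230.1502227783203), (49.46642303466797, 12.495457649230957), 20.907594680786133)
(array([ 22,  24,   5,   7, 248, 212,  14,  17,  14,  41,  65,   2,   0]), array([  0,  20,  70,  80,  85,  90,  95, 100, 110, 120, 125, 130, 140,
       150]))
[478.69311148 229.64815203  89.54626871] [[444.09394858 194.14827234  82.35841863]
 [513.51408971 265.47496478  94.23941708]]
```

View pics/t5.png

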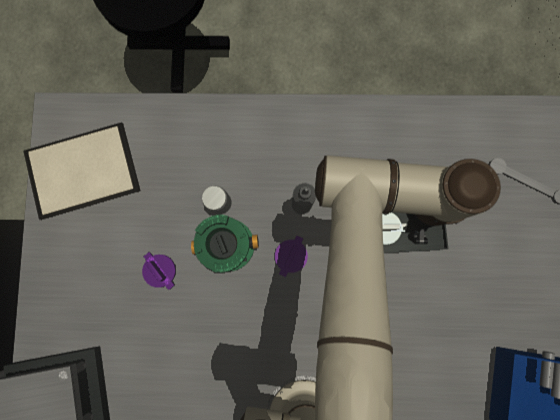

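Request:
{"op": "move_arm", "data": {"motion": [[0.35,-0.8,0.4,0,0],[0.35,-0.9,0.5,0,0],[0.35,-0.9,0.5,0,0],[0.35,-0.9,0.5,0,0],[0.35,-0.9,0.5,0,0],[0.35,-0.9,0.5,0,0],[0.35,-0.9,0.5,0,0],[0.35,-0.9,0.3,0,0],[0.35,-0.9,0,0,0],[0.35,-0.9,0,0,0],[0.35,-0.9,0,0,0]]}}

```text
clock: 15.8
ee_pos: [437.2, 24.6, 243.0]
ee_rot: [2.208, -2.176, -0.001]
contact_force: [0.5, -0.2, -0.8]
opening: 29.9
```

```bash
python3 go.py 479 230 240 -89
```

```text
clk 15.8 pos [437.2  24.6 243. ] yaw -89.16 tilt 2.38 F [ 0.5 -0.2 -0.8] M [ 0.04 -0.06  0.01] open 29.9 q [ 0.44  0.07 -0.39  0.02 -1.15 -0.43]
need units x,y,z [-8.19 -1.79 -0.17] turn units -0.03
```

Request:
{"op": "move_arm", "data": {"motion": [[0.35,-0.9,0,0,0],[0.35,-0.9,-0.1,0,0],[0.35,-0.9,-0.2,0,0],[0.35,-0.9,-0.3,0,0],[0.35,-0.9,-0.3,0,0],[0.35,-0.9,-0.3,0,0],[0.35,-0.9,-0.3,0,0],[0.35,-0.9,-0.2,0,0],[0.35,-0.8,-0.1,0,0],[0.35,0,0,0,0.8],[0.35,0,0,0,1],[0.35,0,0,0,1],[0.35,0,0,0,1],[0.35,0,0,0,1],[0.35,0,0,0,1],[0.35,0,0,0,1],[0.35,0,0,0,1]]}}

```text
clock: 17.5
ee_pos: [475.3, 239.7, 234.9]
ee_rot: [1.323, -2.803, 0.021]
contact_force: [-0.4, 0.1, -0.3]
opening: 30.3
```

```bash
python3 go.py 479 230 240 -159.1
```

```text
clk 17.5 pos [475.3 239.7 234.9] yaw -129.47 tilt 2.53 F [-0.4  0.1 -0.3] M [ 0.04 -0.04 -0.02] open 30.3 q [ 0.77  0.25 -0.18 -0.   -1.18 -1.46]
need units x,y,z [ 0.22 -0.36 -0.2 ] turn units 5.93
```

Request:
{"op": "move_arm", "data": {"motion": [[0.35,0,0,0,1],[0.35,0,0,0,1],[0.35,0,0,0,1],[0.35,0,0,0,1],[0.35,0,0,0,1],[0.35,0,0,0,0.7],[0.35,0,0,0,0]]}}

```text
clock: 18.2
ee_pos: [473.9, 242.6, 234.5]
ee_rot: [0.559, -3.051, 0.037]
contact_force: [0.5, -0.1, 0.3]
opening: 29.9
```

```bash
python3 go.py 479 230 170 -159.1; python3 - <<'E'
from h import *
T=tool();p,d=r.camera("wrist");cv2.imwrite("pics/w6.png",p[:,:,::-1]);print(T.round(3))
W=cloud("wrist",d,T);Z=W[...,2];near=np.hypot(W[...,0]-480,W[...,1]-229)
m=(near<38)&(Z>120)&(Z<134);q=W[m];print(len(q),q.mean(0).round(1),cv2.minAreaRect(q[:,:2].astype(np.float32)))
p,d=r.camera("top");cv2.imwrite("pics/t6.png",p[:,:,::-1]);W=cloud("top",d);Z=W[...,2];near=np.hypot(W[...,0]-535,W[...,1]+228)
m=(near<70)&(Z>58)&(Z<72);q=W[m];print("cover wing",len(q),q.mean(0).round(1),cv2.minAreaRect(q[:,:2].astype(np.float32)))
m=(near<50)&(Z>18)&(Z<32);q=W[m];print("plate",len(q),q.mean(0).round(1),np.linalg.lstsq(np.c_[q[:,:2]-[535,-228],np.ones(len(q))],q[:,2],rcond=None)[0])
E
```

```text
clk 18.2 pos [473.9 242.6 234.5] yaw -159.25 tilt 2.64 F [ 0.5 -0.1  0.3] M [ 0.07 -0.03 -0.03] open 29.9 q [ 0.78  0.25 -0.18 -0.   -1.19 -1.98]
need units x,y,z [-0.12 -0.5   2.59] turn units -0.03
[[-9.34000e-01 -3.55000e-01 -3.40000e-02  4.73860e+02]
 [-3.54000e-01  9.35000e-01 -3.10000e-02  2.42614e+02]
 [ 4.30000e-02 -1.70000e-02 -9.99000e-01  2.34530e+02]
 [ 0.00000e+00  0.00000e+00  0.00000e+00  1.00000e+00]]
816 [476.7 230.  127.2] ((477.90460205078125, 230.1741180419922), (49.551780700683594, 12.096153259277344), 23.1252384185791)
cover wing 115 [ 535.2 -228.4   63.2] ((535.2318725585938, -228.90834045410156), (11.732633590698242, 62.9676399230957), 0.840817391872406)
plate 732 [ 535.2 -227.2   23.8] [5.66289762e-03 1.04244945e-03 2.37652627e+01]
```

View pics/w6.png

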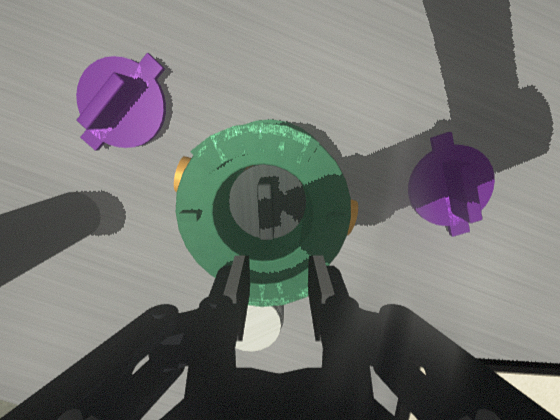

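View pics/t6.png

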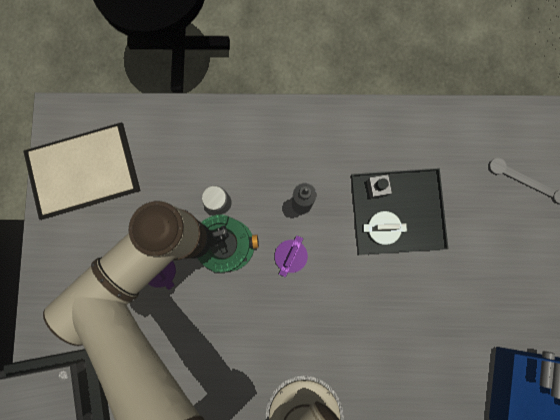

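Request:
{"op": "move_arm", "data": {"motion": [[0.35,-0.05,-0.25,0.4,-0.1],[0.35,-0.05,-0.25,0.7,-0.1],[0.35,0,0,0.8,0],[0.35,0,0,0.5,0],[0.35,0,0,0,0]]}}

```text
clock: 18.8
ee_pos: [478.8, 228.3, 170.6]
ee_rot: [0.596, -3.043, 0.036]
contact_force: [0.4, -0.4, -0.0]
opening: 29.8
```

```bash
python3 go.py 478.5 230.1 130 -158.3
```

```text
clk 18.8 pos [478.8 228.3 170.6] yaw -157.84 tilt 2.67 F [ 0.4 -0.4 -0. ] M [ 0.01 -0.06 -0.01] open 29.8 q [ 0.75  0.3  -0.28 -0.   -1.04 -1.93]
need units x,y,z [-0.09  0.09  1.62] turn units 0.09
```

Request:
{"op": "move_arm", "data": {"motion": [[0.35,-0.04,0.05,0.5,0.1],[0.35,-0.04,0.05,0.5,0],[0.35,0,0,0.5,0],[0.35,0,0,0,0]]}}

```text
clock: 19.2
ee_pos: [479.1, 230.3, 130.8]
ee_rot: [0.583, -3.047, 0.035]
contact_force: [0.2, -0.7, -0.2]
opening: 30.1
```

```bash
python3 go.py 478.5 230.1 98 -158.3
```

```text
clk 19.2 pos [479.1 230.3 130.8] yaw -158.36 tilt 2.58 F [ 0.2 -0.7 -0.2] M [ 0.06  0.01 -0.02] open 30.1 q [ 0.75  0.35 -0.33 -0.   -0.94 -1.94]
need units x,y,z [-0.03  0.02  1.31] turn units -0.01
```

Request:
{"op": "move_arm", "data": {"motion": [[0.35,-0.03,0.03,0.3,0],[0.35,0,0,0.3,0],[0.35,0,0,0.3,0],[0.35,0,0,0.3,0],[0.35,0,0,0.05,0],[0.35,0,0,0,0]]}}

```text
clock: 19.8
ee_pos: [479.5, 231.1, 98.0]
ee_rot: [0.584, -3.05, 0.034]
contact_force: [0.2, 0.3, 0.6]
opening: 30.4
```

```bash
python3 go.py 478.5 230.1 98 -158.3
```

```text
clk 19.8 pos [479.5 231.1  98. ] yaw -158.32 tilt 2.42 F [0.2 0.3 0.6] M [ 0.05 -0.03  0.04] open 30.4 q [ 0.75  0.39 -0.37 -0.   -0.86 -1.94]
need units x,y,z [ 0.05 -0.02  0.  ] turn units -0.0
```

Request:
{"op": "move_arm", "data": {"motion": [[0.15,0,0,0,0],[0,0,0,0,0],[0,0,0,0,0],[0,0,0,0,0]], "force": 60}}

```text
clock: 20.2
ee_pos: [479.4, 231.2, 98.4]
ee_rot: [0.584, -3.05, 0.033]
contact_force: [0.0, -0.1, -0.3]
opening: 11.3
```

```bash
python3 go.py 478.5 230.1 98 -158.3
```

```text
clk 20.2 pos [479.4 231.2  98.4] yaw -158.33 tilt 2.38 F [ 0.  -0.1 -0.3] M [ 0.03 -0.1  -0.03] open 11.3 q [ 0.75  0.39 -0.37 -0.   -0.86 -1.94]
need units x,y,z [ 0.05 -0.03  0.02] turn units -0.01
```

Request:
{"op": "move_arm", "data": {"motion": [[0,0,0,-0.3,0],[0,0,0,-0.5,0],[0,0,0,-0.5,0],[0,0,0,-0.5,0]]}}

```text
clock: 20.6
ee_pos: [478.6, 230.9, 142.5]
ee_rot: [0.581, -3.043, 0.037]
contact_force: [0.4, 0.3, -3.8]
opening: 10.8
```

```bash
python3 go.py 479.4 230 255 -158.3
```

```text
clk 20.6 pos [478.6 230.9 142.5] yaw -158.41 tilt 2.84 F [ 0.4  0.3 -3.8] M [ 0.11 -0.18  0.  ] open 10.8 q [ 0.75  0.33 -0.31 -0.   -0.97 -1.94]
need units x,y,z [ 0.2  -0.11 -4.49] turn units -0.02
```

Request:
{"op": "move_arm", "data": {"motion": [[0,0.03,-0.03,-0.6,0],[0,0.03,-0.03,-0.7,0],[0,0.03,-0.03,-0.7,0],[0,0.03,0,-0.7,0],[0,0.03,0,-0.7,0],[0,0,0,-0.7,0],[0,0,0,-0.4,0]]}}

```text
clock: 21.3
ee_pos: [478.1, 229.8, 260.3]
ee_rot: [0.578, -3.04, 0.036]
contact_force: [-0.0, 0.5, -3.6]
opening: 10.5
```

```bash
python3 go.py 445 20 258 -158.3; python3 - <<'E'
from h import *
p,d=r.camera("side");cv2.imwrite("pics/s7.png",p[:,:,::-1])
E
```

```text
clk 21.3 pos [478.1 229.8 260.3] yaw -158.49 tilt 3.03 F [-0.   0.5 -3.6] M [ 0.14 -0.21  0.03] open 10.5 q [ 0.75  0.23 -0.14 -0.01 -1.25 -1.94]
need units x,y,z [ 4.3  -7.32  0.41] turn units -0.04
```

View pics/s7.png

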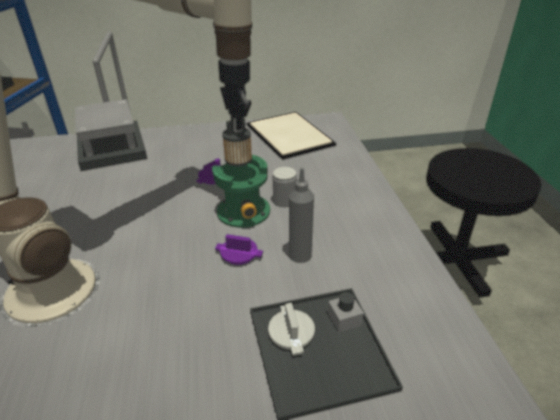

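Request:
{"op": "move_arm", "data": {"motion": [[0,0.3,-0.5,0,0],[0,0.5,-0.8,0,0],[0,0.5,-0.85,0,0],[0,0.5,-0.85,0,0],[0,0.5,-0.85,0,0],[0,0.5,-0.85,0,0],[0,0.5,-0.85,0,0],[0,0.5,-0.85,0,0],[0,0.5,-0.85,0,0]]}}

```text
clock: 22.25
ee_pos: [433.7, 4.5, 262.8]
ee_rot: [0.574, -3.024, 0.04]
contact_force: [0.5, 0.2, -2.4]
opening: 10.6
```

```bash
python3 go.py 605 -340 258 -158.3
```

```text
clk 22.25 pos [433.7   4.5 262.8] yaw -158.55 tilt 3.91 F [ 0.5  0.2 -2.4] M [ 0.04 -0.23  0.03] open 10.6 q [ 0.4   0.06 -0.35  0.01 -1.23 -1.6 ]
need units x,y,z [ -1.35 -15.33   0.31] turn units -0.05
```

Request:
{"op": "move_arm", "data": {"motion": [[0,0.1,-0.8,0,0],[0,0.1,-0.9,0,0],[0,-0.1,-0.95,0,0],[0,-0.1,-0.95,0,0],[0,-0.1,-0.95,0,0],[0,-0.1,-0.95,0,0],[0,-0.1,-0.95,0,0],[0,-0.1,-0.95,0,0],[0,-0.1,-0.95,0,0],[0,-0.1,-0.95,0,0],[0,-0.1,-0.95,0,0],[0,-0.1,-0.95,0,0],[0,-0.1,-0.9,0,0],[0,-0.1,-0.9,0,0],[0,-0.1,-0.9,0,0],[0,-0.1,-0.8,0,0]]}}

```text
clock: 23.85
ee_pos: [562.7, -358.9, 247.5]
ee_rot: [0.54, -2.993, 0.013]
contact_force: [0.5, -0.0, -2.7]
opening: 11.1
```

```bash
python3 go.py 605 -340 130 -158.3;python3 - <<'E'
from h import *
print(tool().round(3))
E
```

```text
clk 23.85 pos [ 562.7 -358.9  247.5] yaw -159.52 tilt 5.78 F [ 0.5 -0.  -2.7] M [ 0.07 -0.34 -0.05] open 11.1 q [-0.3   0.49  0.19  0.06 -1.36 -0.93]
need units x,y,z [-2.31  0.07  4.49] turn units -0.24
[[-9.32000e-01 -3.49000e-01 -9.70000e-02  5.62723e+02]
 [-3.48000e-01  9.37000e-01 -2.60000e-02 -3.58901e+02]
 [ 1.00000e-01  1.00000e-02 -9.95000e-01  2.47495e+02]
 [ 0.00000e+00  0.00000e+00  0.00000e+00  1.00000e+00]]
```

Request:
{"op": "move_arm", "data": {"motion": [[0,-0.4,0,0.3,-0.1],[0,-0.5,0,0.6,-0.1],[0,-0.5,0,0.8,0],[0,-0.5,0,0.8,0],[0,-0.4,0,0.8,0],[0,0,0,0.5,0]]}}

```text
clock: 24.45
ee_pos: [601.5, -341.2, 136.1]
ee_rot: [0.56, -2.981, 0.001]
contact_force: [0.2, 0.7, -2.7]
opening: 11.1
```

```bash
python3 go.py 605 -340 100 -158.3
```

```text
clk 24.45 pos [ 601.5 -341.2  136.1] yaw -158.65 tilt 6.23 F [ 0.2  0.7 -2.7] M [ 0.12 -0.25 -0.01] open 11.1 q [-0.26  0.61  0.12  0.05 -1.18 -0.96]
need units x,y,z [-0.3  -0.03  1.42] turn units -0.07
```

Request:
{"op": "move_arm", "data": {"motion": [[0,0.9,0.3,0,0],[0,0.9,0.3,0,0],[0,0.9,0.3,0,0],[0,0,0,0,0]]}}

```text
clock: 24.85
ee_pos: [522.9, -341.0, 135.9]
ee_rot: [0.563, -2.966, -0.012]
contact_force: [0.3, -0.1, -3.0]
opening: 11.3
```

```bash
python3 go.py 605 -340 136 -158.3
```

```text
clk 24.85 pos [ 522.9 -341.   135.9] yaw -158.39 tilt 7.01 F [ 0.3 -0.1 -3. ] M [ 0.02 -0.42  0.05] open 11.3 q [-0.3   0.51 -0.07  0.06 -1.11 -0.93]
need units x,y,z [-3.05 -1.16 -0.4 ] turn units -0.02
```

Request:
{"op": "move_arm", "data": {"motion": [[0,-1,-0.4,0,0],[0,-1,-0.4,0,0],[0,-1,-0.4,0,0],[0,0,0,0,0]]}}

```text
clock: 25.25
ee_pos: [602.4, -340.6, 125.6]
ee_rot: [0.564, -2.966, -0.014]
contact_force: [-1.0, 0.2, -3.2]
opening: 11.2
```

```bash
python3 go.py 605 -340 136 -158.3
```

```text
clk 25.25 pos [ 602.4 -340.6  125.6] yaw -158.37 tilt 7.05 F [-1.   0.2 -3.2] M [ 0.07 -0.27 -0.02] open 11.2 q [-0.26  0.63  0.12  0.05 -1.18 -0.95]
need units x,y,z [-0.06 -0.   -0.43] turn units -0.01
```

Request:
{"op": "move_arm", "data": {"motion": [[0,-0.05,0,0.4,0],[0,-0.05,0,0.4,0],[0,-0.05,0,0.2,0],[0,0,0,0,0]], "force": 25}}

```text
clock: 25.65
ee_pos: [600.0, -338.4, 96.3]
ee_rot: [0.563, -2.962, -0.018]
contact_force: [0.2, 0.6, -2.7]
opening: 11.0
```

```bash
python3 go.py 605 -340 94 -158.3; python3 - <<'E'
from h import *
print(tool().round(3))
p,d=r.camera("side");cv2.imwrite("pics/s8.png",cv2.resize(p[200:420,210:430,::-1],None,fx=2.7,fy=2.7))
E
```

```text
clk 25.65 pos [ 600.  -338.4   96.3] yaw -158.34 tilt 7.29 F [ 0.2  0.6 -2.7] M [ 0.01 -0.31 -0.01] open 11.0 q [-0.26  0.65  0.09  0.05 -1.13 -0.96]
need units x,y,z [-0.17 -0.14  0.07] turn units -0.01
[[-9.22000e-01 -3.65000e-01 -1.26000e-01  6.00006e+02]
 [-3.66000e-01  9.30000e-01 -1.20000e-02 -3.38376e+02]
 [ 1.22000e-01  3.50000e-02 -9.92000e-01  9.62740e+01]
 [ 0.00000e+00  0.00000e+00  0.00000e+00  1.00000e+00]]
```

View pics/s8.png

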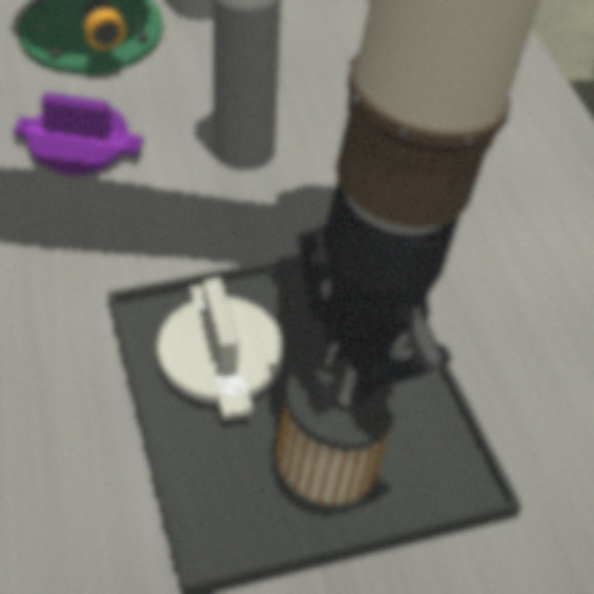

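Request:
{"op": "move_arm", "data": {"motion": [[0,0,0,0.06,0],[0,0,0,0.06,0]]}}

```text
clock: 25.9
ee_pos: [599.7, -338.9, 94.5]
ee_rot: [0.563, -2.963, -0.016]
contact_force: [-0.5, 0.5, -3.0]
opening: 11.0
```

Request:
{"op": "move_arm", "data": {"motion": [[0,0,0,0.06,0]]}}

```text
clock: 26.0
ee_pos: [599.7, -339.1, 93.5]
ee_rot: [0.563, -2.964, -0.015]
contact_force: [-0.1, -0.7, -3.3]
opening: 11.2
```

Request:
{"op": "move_arm", "data": {"motion": [[0,0,0,0.05,0],[0,0,0,0.05,0]], "force": 20}}

```text
clock: 26.2
ee_pos: [599.5, -339.4, 92.8]
ee_rot: [0.564, -2.965, -0.014]
contact_force: [-2.1, 1.6, 2.5]
opening: 10.8
```

Request:
{"op": "move_arm", "data": {"motion": [[0,0.1,0.03,0.05,0],[0,0.1,0.03,0.05,0]]}}

```text
clock: 26.4
ee_pos: [596.6, -340.1, 92.5]
ee_rot: [0.567, -2.971, -0.009]
contact_force: [1.4, 0.2, -0.0]
opening: 11.2
```

```bash
python3 go.py 587 -340 89 -158.3
```

```text
clk 26.4 pos [ 596.6 -340.1   92.5] yaw -158.31 tilt 6.7 F [ 1.4  0.2 -0. ] M [ 0.27 -1.02 -0.01] open 11.2 q [-0.26  0.64  0.06  0.05 -1.1  -0.96]
need units x,y,z [0.34 0.14 0.18] turn units -0.0
```

Request:
{"op": "move_arm", "data": {"motion": [[0,0.12,0.05,0.08,0],[0,0.12,0.05,0.08,0],[0,0.12,0.05,0.07,0]]}}

```text
clock: 26.7
ee_pos: [591.8, -341.0, 91.8]
ee_rot: [0.573, -2.985, 0.004]
contact_force: [3.9, 1.2, 3.5]
opening: 11.3
```

```bash
python3 go.py 587 -340 89 -158.3; python3 - <<'E'
from h import *
print(tool().round(3))
p,d=r.camera("side");cv2.imwrite("pics/s9.png",cv2.resize(p[200:420,210:430,::-1],None,fx=2.7,fy=2.7))
E
```

```text
clk 26.7 pos [ 591.8 -341.    91.8] yaw -158.23 tilt 5.83 F [3.9 1.2 3.5] M [ 0.42 -1.68  0.  ] open 11.3 q [-0.27  0.63  0.04  0.05 -1.07 -0.95]
need units x,y,z [0.15 0.11 0.13] turn units 0.01
[[-9.24000e-01 -3.69000e-01 -9.90000e-02  5.91809e+02]
 [-3.69000e-01  9.29000e-01 -2.20000e-02 -3.41030e+02]
 [ 1.00000e-01  1.60000e-02 -9.95000e-01  9.17620e+01]
 [ 0.00000e+00  0.00000e+00  0.00000e+00  1.00000e+00]]
```

View pics/s9.png

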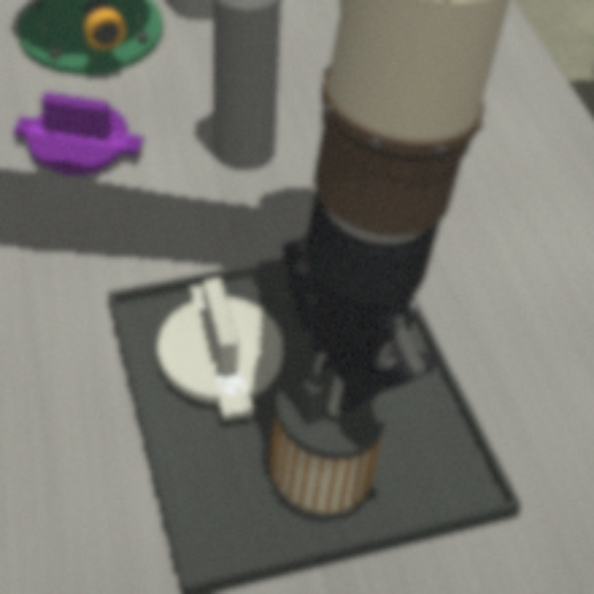

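Request:
{"op": "move_arm", "data": {"motion": [[0,0.12,0.05,0.1,0],[0,0.12,0.05,0.1,0],[0,0.12,0.05,0.1,0]]}}

```text
clock: 27.05
ee_pos: [584.9, -342.5, 90.2]
ee_rot: [0.578, -2.995, 0.016]
contact_force: [3.6, 4.6, 11.7]
opening: 11.1
```

```bash
python3 go.py 587 -340 89 -158.3
```

```text
clk 27.05 pos [ 584.9 -342.5   90.2] yaw -158.12 tilt 5.28 F [ 3.6  4.6 11.7] M [ 1.36 -1.75  0.05] open 11.1 q [-0.27  0.62  0.01  0.06 -1.04 -0.95]
need units x,y,z [-0.12  0.06  0.04] turn units 0.04
```

Request:
{"op": "move_arm", "data": {"motion": [[0,0,0,-0.03,0],[0.14,0,0,0,0],[0.16,0,0,0,0],[0.2,0,0,0,0],[0.25,0,0,0,0],[0.35,0,0,0,0],[0.4,0,0,0,0]]}}

```text
clock: 27.75
ee_pos: [576.4, -342.0, 86.0]
ee_rot: [0.57, -2.976, 0.002]
contact_force: [-0.4, -0.1, -0.4]
opening: 33.9
```

```bash
python3 go.py 587 -340 150 -158.3; python3 - <<'E'
from h import *
T=tool();print(T.round(3))
p,d=r.camera("wrist");cv2.imwrite("pics/w10.png",p[:,:,::-1])
p,d=r.camera("side");cv2.imwrite("pics/s10.png",cv2.resize(p[200:420,210:430,::-1],None,fx=2.7,fy=2.7))
E
```

```text
clk 27.75 pos [ 576.4 -342.    86. ] yaw -158.24 tilt 6.37 F [-0.4 -0.1 -0.4] M [ 0.06 -0.26 -0.07] open 33.9 q [-0.27  0.62 -0.    0.06 -1.05 -0.95]
need units x,y,z [-0.14 -0.03 -2.59] turn units 0.01
[[-9.23000e-01 -3.69000e-01 -1.09000e-01  5.76411e+02]
 [-3.68000e-01  9.29000e-01 -2.20000e-02 -3.42041e+02]
 [ 1.09000e-01  2.00000e-02 -9.94000e-01  8.59570e+01]
 [ 0.00000e+00  0.00000e+00  0.00000e+00  1.00000e+00]]
```

View pics/s10.png

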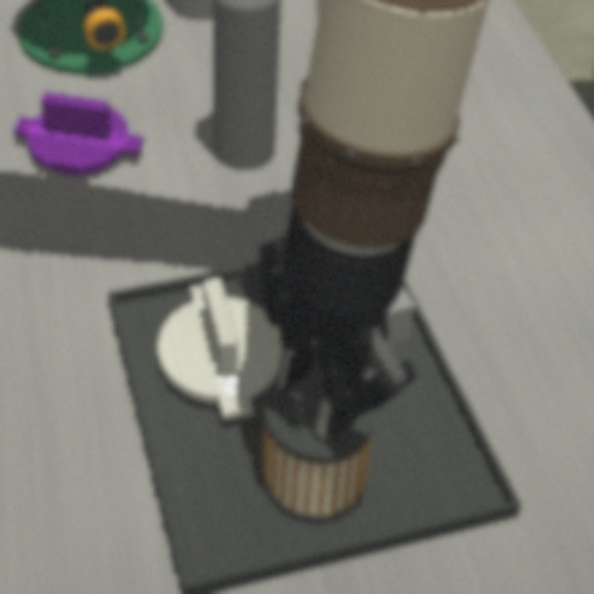

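View pics/w10.png

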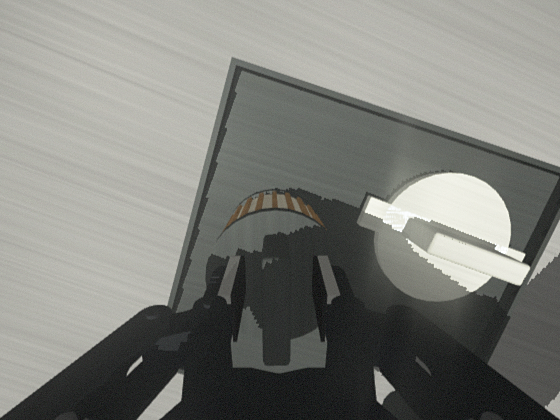

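Request:
{"op": "move_arm", "data": {"motion": [[0.5,0,0,-0.3,0],[0.5,0,0,-0.5,0],[0.5,0,0,-0.8,0],[0.5,0,0,-1,0],[0.5,0,0,-1,0],[0.5,0,0,-1,0],[0.5,0.5,0.3,-1,0],[0.5,0.9,0.9,0,0],[0.5,0.9,0.9,0,0],[0.5,0.9,0.9,0,0],[0.5,0.5,0.9,0,0],[0.5,0.3,0.9,0,0],[0.5,0,0.9,0,0],[0.5,0,0.9,0,0],[0.5,0,0.9,0,0],[0.5,0,0.9,0,0]]}}

```text
clock: 29.45
ee_pos: [419.9, -178.1, 264.2]
ee_rot: [0.572, -3.001, 0.023]
contact_force: [0.1, -0.5, -0.3]
opening: 42.7
```

```bash
python3 go.py; python3 - <<'E'
from h import *
p,d=r.camera("top");cv2.imwrite("pics/t11.png",p[:,:,::-1])
W=cloud("top",d);Z=W[...,2];v,u=np.mgrid[:420,:560]
def f(n,c,rad,a,b):
    m=(np.hypot(W[...,0]-c[0],W[...,1]-c[1])<rad)&(Z>a)&(Z<b);q=W[m]
    if len(q)<10: print(n,len(q));return
    print(n,len(q),q.mean(0).round(1),cv2.minAreaRect(q[:,:2].astype(np.float32)),np.linalg.lstsq(np.c_[q[:,:2]-c,np.ones(len(q))],q[:,2],rcond=None)[0].round(3))
f("cover plate",(535,-228),46,18,32);f("cover wing",(535,-228),46,56,70)
f("cart top",(578,-342),36,76,88);f("cart wing",(578,-342),40,110,126)
f("tin",(592,255),45,94,108);f("noz",(603,13),30,210,270);f("punch",(655,-211),25,62,78)
p,d=r.camera("side");cv2.imwrite("pics/s11.png",p[:,:,::-1])
E
```

```text
clk 29.45 pos [ 419.9 -178.1  264.2] yaw -158.41 tilt 5.06 F [ 0.1 -0.5 -0.3] M [ 0.1  -0.21 -0.07] open 42.7 q [-0.02  0.1  -0.3   0.03 -1.25 -1.19]
cover plate 388 [ 551.4 -225.7   23.9] ((551.5746459960938, -228.55508422851562), (56.28478240966797, 90.2905044555664), 0.4122048318386078) [-2.9000e-02 -2.0000e-03  2.4378e+01]
cover wing 114 [ 535.2 -228.2   63.3] ((535.253173828125, -228.7562713623047), (11.70298957824707, 62.04890823364258), 0.7026802897453308) [9.2000e-02 9.0000e-03 6.3301e+01]
cart top 348 [ 576.9 -338.    81.7] ((579.0166015625, -340.98931884765625), (67.50094604492188, 69.20974731445312), 45.81044387817383) [2.4000e-02 0.0000e+00 8.1766e+01]
cart wing 96 [ 582.  -340.   116.5] ((582.7603149414062, -340.6848449707031), (48.67257308959961, 13.746833801269531), 21.02638053894043) [ 4.60000e-02 -1.86000e-01  1.16693e+02]
tin 429 [605.8 257.8  99.5] ((605.9223022460938, 258.10662841796875), (61.50185775756836, 64.47749328613281), 0.3922315537929535) [ 9.0000e-03 -2.0000e-03  9.9392e+01]
noz 125 [602.1  13.1 228.8] ((603.7482299804688, 12.919227600097656), (28.401622772216797, 28.238676071166992), 64.5582275390625) [ 1.51000e-01 -1.50000e-02  2.28947e+02]
punch 106 [ 655.2 -211.6   73.1] ((655.2489013671875, -212.2901153564453), (30.274879455566406, 29.77263069152832), 88.62643432617188) [ 1.400e-02 -1.100e-01  7.306e+01]
```

View pics/t11.png

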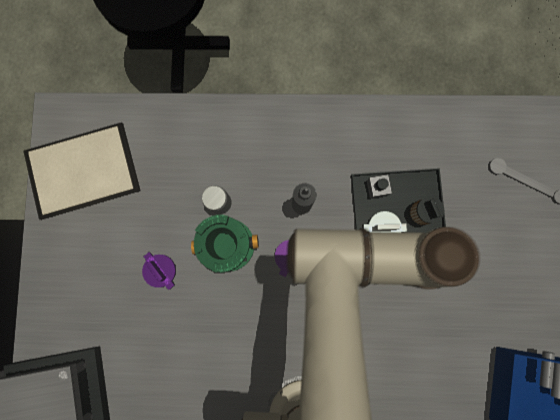

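View pics/s11.png

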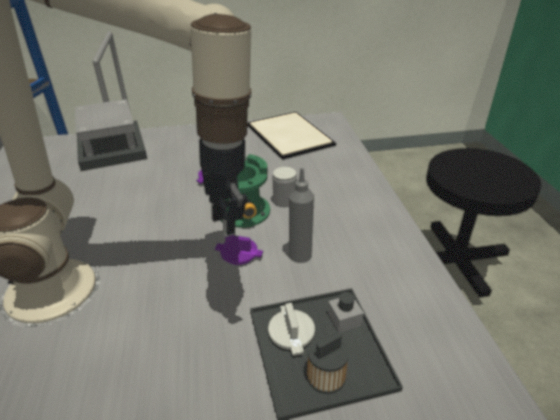

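```bash
python3 -c "
from bench import r
print(r.read_state()['clock']);print(r.job_done())"
```

```text
29.55
the job is handed in; nothing more can be done
None
```

I opened the green housing, and the cover and the cartridge are now both in the drip tray. The job was handed in at 29.6 s; it reports no verdict.

- **Cover:** I turned it about 77° anticlockwise on the collar and the camera showed its ears clear of the claws. I then lifted it off and set it in the tray. It lies at about (535, -228) mm with its wing top at 63 mm. With the arm clear of it the plate sloped by less than 0.5°. The final fit read 1.7°, with the arm hiding part of the plate.
- **Cartridge:** I drew it out and stood it at about (579, -341) mm. Its cylinder top reads 82 mm where 82 is expected, and it slopes about 1.4°.
- **Bystanders:** the oil bottle and the punch block measure within about 1 mm of where they started. The tin was checked by its pixel position only, which is unchanged, because my first measurement of it was contaminated. The gripper is open and clear of everything.

**What went wrong:** the tool slowly tilted as it moved, up to about 7° by the time I set the cartridge down. I could not correct this directly. I levelled the cartridge by pressing it gently on the tray floor at low grip. The wrist force at the readings I took then stayed below about 15 N.

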